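# Shorten the camera boom by one hole and seat the tube rack under it

## Task

Set up the camera stand for the tube rack: press the brass snap button in flush, slide the boom's outer sleeve in towards the post to the very next hole so that the button springs fully out there, and check with a light tug back outwards, 10 to 20 N, that it holds; never force the sleeve hard against the button, and keep off the camera. Then slide the rack by its lug along the guide until it is gently but fully home against the end stop, and leave everything else as it stands.

Things in the scene. Friction and masses are not known exactly. Their poses are not given: they have to be found in the camera images.
- stand: Camera boom stand, fixed. Origin on the bench under the boom's axis; z up, x along the rack guide to the end stop, y along the boom to the post. Pale base plate 340 x 380 x 8 mm. Post 32 mm thick, 313 mm high, at (0, 140) mm; its grey crosshead reaches to y 95 mm. Boom axis along y at x 0, 280 mm above the bench. Two rails 12 mm high, 83 mm apart, run along x either side of y -146 mm.
- boom (a joint): Slide of the outer sleeve towards the post (+y of the stand), m; about 0 at the start. Aluminium square tube 26 x 26 mm outside, 2.5 mm wall, 165 mm long, about 5 N drag over the fixed inner tube. Four round holes about 35 mm apart in its +x side, away from the robot; the button is in the second from the mouth, with about 1 mm play each way, and blocks the sleeve both ways.
- boom_mouth (a point): Open end of the sleeve (black lip) that faces the post, on the boom's axis; moves with the sleeve. 55 mm from the button at the start.
- button (a joint): Press of the snap button, m: 0 fully out, 0.006 flush with the sleeve's face, 0.0085 under its wall. It sits in the fixed inner tube and does not slide. Spring 3.6 N out, 5.4 N flush. Pressed flush (say by pinching the sleeve across it) its round nose dips under the hole's edge as the sleeve is slid with 10 to 20 N, rides under the wall, springs out in the next hole and blocks the sleeve.
- button_top (a point): Tip of the brass snap button: 12 mm thick, rounded, points along +x of the stand and stands 6 mm proud of the sleeve when out, 19 mm from the boom's axis and level with it (280 mm above the bench). The sleeve's sides are flat beside it.
- camera_axis (a point): Centre of the lens of the camera at the boom's free end, 70 mm under the boom's axis, 130 mm from the button along -y at the start; it moves with the sleeve and comes over the rack's line (within a few mm) when the boom is one hole shorter. Delicate, not to be touched: black camera 46 mm wide, white ring light 118 mm across, from 300 down to 210 mm above the bench.
- end_stop: Aluminium stop bar 95 mm wide, 30 mm high at the far end of the guide. Origin: middle of the foot of the face that the rack meets, 8 mm above the bench, 100 mm along +x of the stand.
- rack: Black tube rack 200 x 80 mm, 60 mm high, 0.3 to 0.6 kg, with capped tubes up to 112 mm above its foot (none in the three rows next to the lug). Origin: centre of its underside; x is its long axis, towards the end stop. It slides on the base plate (8 mm above the bench) between the rails, 1.5 mm clearance each side.
- rack_lug (a point): Middle of the orange finger lug on the rack's near end: a block 28 mm along x, 24 mm across (y), 34 mm high, its top 60 and its underside 26 mm above the rack's foot; this point is 115 mm from the rack's centre along -x, 45 mm above its foot (53 mm above the bench).
- rack_front (a point): Middle of the rack's far end face, 20 mm above its foot; it meets the stop's face when the rack is home.
- grey_target: Bystander on the base plate: grey test target 60 x 60 x 10 mm. Origin under its centre.
- tube_opener: Bystander on the base plate: blue tube opener, 34 mm thick, 60 mm high, upright. Origin under its centre.
- spray: Bystander: white bottle 68 mm thick, 170 mm high. Origin under its centre.
- swab_jar: Bystander: clear jar with red lid, 66 mm thick, 75 mm high. Origin under its centre.
- spare_rack: Bystander: black tube rack 100 x 80 mm with tubes, 112 mm high. Origin under its centre.
- kidney_bowl: Bystander: steel bowl 120 mm across, 45 mm high. Origin under its centre.
- label_roll: Bystander: white roll 72 mm across, 50 mm high. Origin under its centre.

How it is judged:
On the way, in this order (a step that is already met when the one before it is completed fails the run):
1. the button is fully out in the next hole and holds the sleeve against an outward tug (more than 4 N on the button) (value of joint boom between 0.028 and 0.035 m and value of joint button below 0.0015 m and contact force between button and boom above 4 N), for 0.2 s.
2. the rack is home against the end stop (x of rack_front in the frame of stand above 0.0984 m), for 0.1 s.
At the end, for the whole second after the job is handed in: Sleeve one hole further in (28 to 42 mm) with the button fully out in it (within 1.5 mm); rack flat in the guide, at rest, its end within about 1.6 mm of the stop; bystanders where they stood (value of joint boom between 0.028 and 0.042 m and value of joint button below 0.0015 m and x of rack_front in the frame of stand above 0.0984 m and z of rack_front in the frame of stand below 0.031 m and linear speed of rack below 0.01 m/s and angle between rack's own z axis and vertical below 0.03 rad); the robot touches nothing.
It fails at once if the sleeve is forced against the button (more than 20 N between them) (contact force between button and boom above 20 N).
It fails at once if the rack is rammed into the end stop (more than 20 N) (contact force between rack and end_stop above 20 N).
It fails at once if the camera or its ring light is touched (more than 2 N) (contact force between any of the fingers, the arm and boom_c17 above 2 N or contact force between any of the fingers, the arm and boom_c18 above 2 N or contact force between any of the fingers, the arm and boom_c19 above 2 N).
It fails at once if a bystander is moved more than 15 mm or tipped (distance of any of grey_target, tube_opener, spray, swab_jar, spare_rack, kidney_bowl, label_roll from where it was at the start of the episode above 0.015 m or angle between any of grey_target, tube_opener, spray, swab_jar, spare_rack, kidney_bowl, label_roll's own z axis and vertical above 0.3 rad).
It also fails if it takes over 72 s, if anything falls off the work surface, if the arm or the gripper's body presses on something with over 40 N, if the wrist force passes 120 N, or if a joint passes its speed limit or range.

## Robot

A 7-joint arm with a two-finger parallel gripper is mounted at the origin on the work surface. World frame = base frame: x ahead of the robot, y to its left, z up, the work surface at z = 0. Lengths are in m, angles in rad, forces in N, time in s.
With the tool pointing down it reaches from about 0.35 to 0.9 m from the base axis. Payload 8.1 kg.
Tool frame: the origin (TCP) lies on the centre line of the jaws, within the pads' length; the fingertips stand 19 mm ahead of it and the grasp point (between the pads) is the TCP; z points along the fingers, y is the line along which they close (so a half turn about z gives the same grasp; the last joint's range is limited). The gripper opens to 85 mm and grips with 20 to 120 N. Pads are 22 mm wide; open, the fingers measure 114 mm over their backs; the gripper's body (76 mm by 85 mm) begins 54 mm behind the grasp point. The pads swing forward as they close: fully open they stand 13 mm farther back than shut.
Start: joints at [-1.338, 0.434, 0.025, 1.573, -0.012, 1.134, -0.075], TCP at [0.206, 0.59, 0.25] pointing down, gripper open.
Joint ranges: [-2.62, 2.62], [-0.44, 2.09], [-1.27, 1.32], [0.08, 2.57], [-1.32, 4.46], [0.12, 2], [-2.74, 2.74]. Speed limits (rad/s): [2.22, 2.22, 3.01, 3.01, 3.14, 3.14, 3.14].

## Interface

Orientations are given as a rotation vector (axis times angle).
In Python, from station import r, read_camera, close_job, recognise gives the robot as it stands.
- The arm moves only by the tool apply_moves, never from a script. Its argument "increments" is a list of rows, each a list of 7 numbers: the shift along the tool's x, y, z in mm, then the turn, a rotation vector about the tool's x, y, z in degrees, then the finger opening in mm, from 0 to 85.4. A call has 1 to 10 rows; each row shifts and turns the commanded pose from where the row before left it, along the tool's axes as they then stand; what a row does not reach is not made up. A row lasts 1/10 s, in which the tool goes at most 50 mm and 8.59 degrees, less where a joint would pass 70% of its speed; a pose out of reach is approached as far as the arm can. A call is refused whole if a number of a shift passes 50 or a number of a turn 8.59, either way. A call with a gripper value outside its range is refused whole. The fingers move at their own pace and stop on an object; the grip force is fixed at half the most. Time passes only in rows, so rows that do not move let the fingers close. It gives the time, the measured TCP pose, the force, the opening and the grip force at its end, in the units of the state.
- r.get_obs(): the state, without advancing time (a new reading comes with each control period).
- read_camera(name): name is "scene" or "top" or "wrist"; returns a dict with "frame" (384x512x3 uint8, red, green, blue), "mtx" (3x3 intrinsics, pixels), "k1" (the pictures are not rectified: a ray, as slopes to the right and down, at radius r is drawn at 1 + k1 r^2 times it, then the intrinsics apply), "eye" and "attitude" of the camera in the world. Camera axes: x right, y down, z forward; pixel columns grow to the right and rows downward; lengths in m; the calibration is good to about 2 mm. A picture is of the moment at which its call begins. There is no depth.
- close_job(): hands the job in; it is judged then, once.
Trained networks look in a picture, given as the dict that the camera call returned (one of the last four; its "shot" number tells which), for a name from the list of things; names that differ only in an ending like _2 or _b are one class to them, and where a whole thing is asked for, a point or a joint stands for the part that bears it (a point fixed in the world has none). Each returns a list of dicts, best first, with "conf" (0 to 1); they miss things now and then, are a little off and sometimes report something else, mostly with a low value. They report only what shows in the picture. A call takes as long as a camera call.
- recognise(picture, thing): "position" ([column, row] in pixels, amid what is visible of it).
The state is a dict: "time_s": time; "joint_pos": joint angles; "joint_vel": joint speeds; "tau": joint torques, N m; "tcp_pos": TCP position; "orientation": TCP orientation; "contact_force": force on the tool from outside, world axes, zero at the start; "torque": the same for the moment, N m; "gripper_width": finger opening in m; "finger_force": force on a finger pad.
Only numpy, scipy, OpenCV 4.12 (cv2) and the standard library are available. Lean on these libraries where they do the work, as an engineer would, in place of code of your own. Each camera call takes 0.05 s, during which the arm holds its last target. There are 200 camera calls.

## Working session

There is one attempt and no reset: what is moved stays moved. The work goes in short steps, Python scripts to look and compute and a tool call to move; the robot and the scene stay as the last step left them, time stands still between calls to the robot, and variables do not carry over. Pictures are saved under pics/ and viewed, at most 10 in all, crops included, and the job is handed in when it is done.

Besides the shell and the picture viewer there is one more tool, called by a JSON object that holds its "fn" and its "kwargs". apply_moves: Moves the arm, as the interface text tells. Its arguments: {"type":"object","properties":{"increments":{"type":"array"}},"required":["increments"]}

```bash
ls; mkdir -p pics; cat > h.py <<'E'
import numpy as np, cv2, json
from scipy.spatial.transform import Rotation as R
from station import r, read_camera, close_job, recognise
def att(c):
    a=np.array(c["attitude"],float)
    return a if a.shape==(3,3) else R.from_rotvec(a).as_matrix() if a.size==3 else R.from_quat(a).as_matrix()
def ray(c,px):
    K=np.array(c["mtx"]);d=np.array([(px[0]-K[0,2])/K[0,0],(px[1]-K[1,2])/K[1,1]]);u=d.copy()
    for _ in range(20): u=d/(1+c["k1"]*(u@u))
    v=att(c)@np.array([u[0],u[1],1]);return np.array(c["eye"]),v/np.linalg.norm(v)
def tri(rs):
    A=sum(np.eye(3)-np.outer(v,v) for _,v in rs);b=sum((np.eye(3)-np.outer(v,v))@e for e,v in rs)
    p=np.linalg.solve(A,b);return p,[np.linalg.norm(np.cross(p-e,v)) for e,v in rs]
def onz(c,px,z):
    e,v=ray(c,px);return e+v*(z-e[2])/v[2]
def proj(c,P):
    p=att(c).T@(np.array(P)-np.array(c["eye"]));u=p[:2]/p[2];u=u*(1+c["k1"]*(u@u));K=np.array(c["mtx"])
    return [K[0,0]*u[0]+K[0,2],K[1,1]*u[1]+K[1,2]]
def save(c,n): cv2.imwrite("pics/"+n,c["frame"][:,:,::-1])
E
python3 - <<'E'
from h import *
np.set_printoptions(precision=4,suppress=True)
o=r.get_obs();print(o)
C={n:read_camera(n) for n in("scene","top","wrist")}
for n in C:
    c=C[n];print(n,c["mtx"],c["k1"],c["eye"],c["attitude"],c["shot"])
ims=[C[n]["frame"] for n in C]
save(C["scene"],"s0.png");save(C["top"],"t0.png");
for th in["stand","boom","boom_mouth","button","button_top","camera_axis","end_stop","rack","rack_lug","rack_front","grey_target","tube_opener","spray","swab_jar","spare_rack","kidney_bowl","label_roll"]:
    rs=[]
    for n in C:
        q=recognise(C[n],th)
        if q: print(th,n,[(np.round(a["position"],1).tolist(),round(a["conf"],2)) for a in q[:2]]); 
        if q and q[0]["conf"]>.4: rs.append(ray(C[n],q[0]["position"]))
    if len(rs)>1: print("   3D",*tri(rs))
E
```

```text
pics
{'time_s': 0.0, 'joint_pos': array([-1.3376,  0.4353,  0.025 ,  1.5741, -0.0116,  1.134 , -0.0751]), 'joint_vel': array([-0.002 , -0.0008, -0.    , -0.0017, -0.0008, -0.0006,  0.0011]), 'tau': array([ -0.0006, -67.0473,   1.025 , -31.6222,   0.0155,   0.0126,
        -0.    ]), 'tcp_pos': array([0.2058, 0.5896, 0.2495]), 'orientation': array([-0.5251, -3.0973,  0.0026]), 'contact_force': array([ 0.4156, -0.0326,  0.6853]), 'torque': array([0.0139, 0.0262, 0.0603]), 'finger_force': 0.0, 'gripper_width': 0.0856878886071764}
scene [[421.2055   0.     254.6812]
 [  0.     421.2055 187.2977]
 [  0.       0.       1.    ]] 0.03266691661256167 [ 1.1426 -0.6183  1.2385] [-2.333  -0.8897  0.2988] 1
top [[483.2123   0.     245.1144]
 [  0.     483.2123 191.9078]
 [  0.       0.       1.    ]] -0.07336666165533055 [ 0.3278 -0.0159  1.6895] [-2.1112  2.1333 -0.167 ] 2
wrist [[341.4929   0.     252.8957]
 [  0.     341.4929 196.448 ]
 [  0.       0.       1.    ]] -0.09092984463729652 [0.1443 0.6121 0.3733] [2.3774 1.6901 0.2225] 3
stand scene [([247.2, 230.4], 0.78)]
stand top [([266.0, 190
[... 1831 characters left out ...]
, ([373.2, 224.6], 0.29)]
   3D [ 0.3775 -0.4238  0.0426] [np.float64(0.006383451656025425), np.float64(0.006383451656025285)]
spare_rack scene [([338.9, 152.0], 0.77)]
spare_rack top [([126.2, 184.3], 0.66)]
   3D [0.6515 0.4283 0.0554] [np.float64(0.005158489722664355), np.float64(0.005158489722664152)]
kidney_bowl scene [([132.7, 286.1], 0.9)]
kidney_bowl top [([373.6, 225.6], 0.87), ([260.9, 162.0], 0.32)]
   3D [ 0.4954 -0.4331  0.0297] [np.float64(0.003265415828809093), np.float64(0.0032654158288091396)]
label_roll scene [([168.0, 308.5], 0.76)]
label_roll top [([368.0, 187.1], 0.66)]
   3D [ 0.6314 -0.4142  0.0392] [np.float64(0.0015595415942038775), np.float64(0.0015595415942038031)]
```

```bash
python3 - <<'E'
import cv2
a=cv2.imread("pics/s0.png")[170:330,130:330];b=cv2.imread("pics/t0.png")[110:270,180:380]
cv2.imwrite("pics/v1.png",cv2.vconcat([cv2.resize(a,(760,608),interpolation=cv2.INTER_CUBIC)[:600]]))
cv2.imwrite("pics/v2.png",cv2.resize(b,(750,600),interpolation=cv2.INTER_CUBIC))
E
```

```text
(no output)
```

View pics/v1.png

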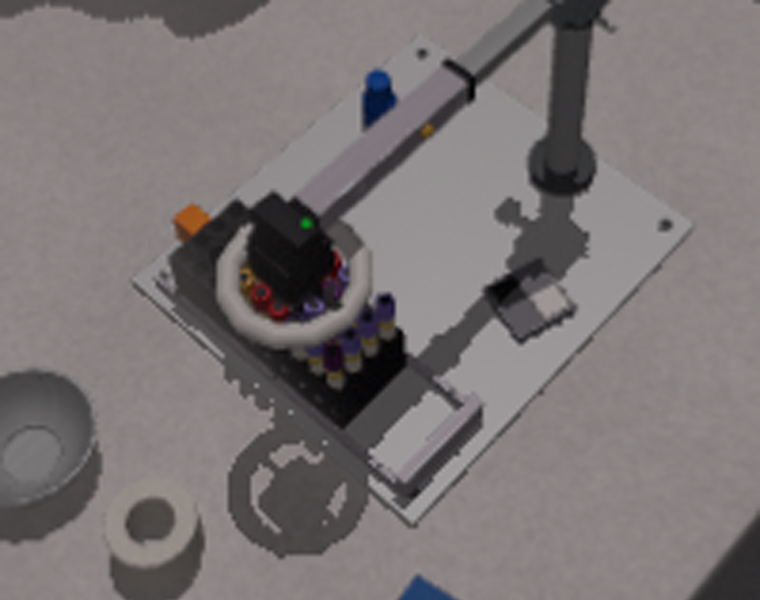

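View pics/v2.png

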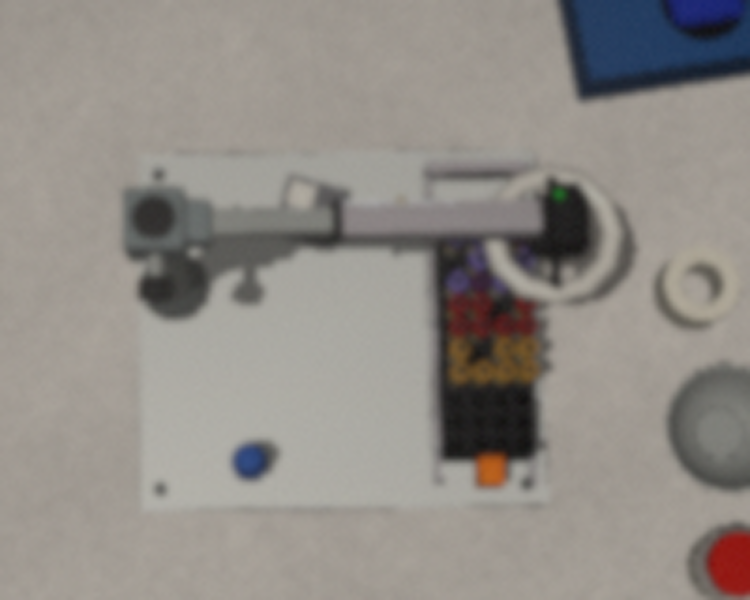

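```bash
python3 - <<'E'
from h import *
from scipy.optimize import least_squares
np.set_printoptions(precision=4,suppress=True)
S=read_camera("scene");T=read_camera("top")
s=lambda x,y:[x/3.8+130,y/3.8+170]
t=lambda x,y:[x/3.75+180,y/3.75+110]
for n,a,b in [("button",s(428,130),t(400,200)),("mouth",s(460,78),t(336,218)),("lugtop",s(192,214),t(491,470)),("opener top",s(377,78),t(250,461))]:
    print(n,*tri([ray(S,a),ray(T,b)]))
# boom top edges in the top image z=.293: left end/right end
for p in [(344,204),(541,207),(344,237),(541,240),(213,209),(330,208),(213,233),(330,233)]: print(p,onz(T,t(*p),.293 if p[0]>340 else .29))
for p in [(428,172),(428,160),(535,162)]: print("stop top", onz(T,t(*p),.038))
for p in [(143,155),(548,500),(140,508),(545,150)]: print("corner",onz(T,t(*p),.008))
for p in [(441,458),(530,458),(491,470)]: print("rack/lug",onz(T,t(*p),.068))
print("post",onz(T,t(154,215),.313))
E
```

```text
button [ 0.6613 -0.1165  0.2833] [np.float64(0.0008763388847829435), np.float64(0.000876338884782941)]
mouth [ 0.647  -0.0653  0.2845] [np.float64(0.0008914898408609093), np.float64(0.0008914898408608097)]
lugtop [ 0.4634 -0.2071  0.071 ] [np.float64(0.0009760387668519255), np.float64(0.0009760387668519172)]
opener top [0.4753 0.0091 0.0656] [np.float64(0.0023482500098967194), np.float64(0.0023482500098967567)]
(344, 204) [ 0.6558 -0.0722  0.293 ]
(541, 207) [ 0.6514 -0.2277  0.293 ]
(344, 237) [ 0.6291 -0.0717  0.293 ]
(541, 240) [ 0.6248 -0.2267  0.293 ]
(213, 209) [0.6538 0.0315 0.29  ]
(330, 208) [ 0.6534 -0.0612  0.29  ]
(213, 233) [0.6343 0.0316 0.29  ]
(330, 233) [ 0.6331 -0.0608  0.29  ]
stop top [ 0.7455 -0.1618  0.038 ]
stop top [ 0.7571 -0.1621  0.038 ]
stop top [ 0.7539 -0.2625  0.038 ]
corner [0.7734 0.1078 0.008 ]
corner [ 0.4397 -0.2673  0.008 ]
corner [0.4365 0.1104 0.008 ]
corner [ 0.7734 -0.277   0.008 ]
rack/lug [ 0.4744 -0.1638  0.068 ]
rack/lug [ 0.4734 -0.2435  0.068 ]
rack/lug [ 0.4631 -0.2082  0.068 ]
post [0.6442 0.0767 0.313 ]
```

```bash
cat >> h.py <<'E'
def mat(o): 
    M=np.eye(4);M[:3,:3]=R.from_rotvec(o["orientation"]).as_matrix();M[:3,3]=o["tcp_pos"];return M
def pose(p,yaw,tilt=0):
    # tool y along world dir yaw(deg), z down, then body leaned to -toolY by tilt (tips lead)
    y=np.array([np.cos(np.radians(yaw)),np.sin(np.radians(yaw)),0]);z=np.array([0,0,-1.])
    A=np.c_[np.cross(y,z),y,z]@R.from_euler("x",-tilt,degrees=True).as_matrix()
    M=np.eye(4);M[:3,:3]=A;M[:3,3]=p;return M
def screw(A,B,N):
    from scipy.linalg import logm,expm
    X=np.real(logm(np.linalg.inv(A)@B))/N
    w=np.degrees([X[2,1],X[0,2],X[1,0]])
    # one row: shift in tool axes then turn
    E=expm(X);print("row x%d"%N,np.round(np.r_[E[:3,3]*1e3,w],2))
    return [ (A@np.linalg.matrix_power(E,k))[:3,3].round(3) for k in range(N+1)]
def st():
    o=r.get_obs();M=mat(o);print("t",round(o["time_s"],2),"tcp",o["tcp_pos"].round(4),"y",M[:3,1].round(3),"z",M[:3,2].round(3),"F",o["contact_force"].round(1),"T",o["torque"].round(2),"w",round(o["gripper_width"],4),"ff",round(o["finger_force"],1));return o
E
python3 - <<'E'
from h import *
np.set_printoptions(precision=4,suppress=True)
o=st();A=mat(o)
B=A.copy();B[2,3]=.4
for l in screw(B,pose([.64,-.117,.42],-1.2),20): print(l)
E
```

```text
t 2.8 tcp [0.206  0.5901 0.2503] y [0.33  0.944 0.   ] z [ 0.  0. -1.] F [-0.6 -0.5  0.7] T [-0.02 -0.05  0.03] w 0.0856 ff 0.0
row x20 [-44.16  -3.89  -1.     0.    -0.     3.6 ]
[0.206 0.59  0.4  ]
[0.246 0.572 0.401]
[0.286 0.551 0.402]
[0.323 0.528 0.403]
[0.36  0.503 0.404]
[0.394 0.475 0.405]
[0.427 0.445 0.406]
[0.458 0.413 0.407]
[0.487 0.379 0.408]
[0.513 0.344 0.409]
[0.538 0.307 0.41 ]
[0.56  0.269 0.411]
[0.579 0.229 0.412]
[0.596 0.188 0.413]
[0.611 0.146 0.414]
[0.622 0.103 0.415]
[0.631 0.06  0.416]
[0.638 0.016 0.417]
[ 0.641 -0.028  0.418]
[ 0.642 -0.073  0.419]
[ 0.64  -0.117  0.42 ]
```

{"fn": "apply_moves", "kwargs": {"increments": [[0,0,-30,0,0,0,85],[-10,0,-40,0,0,0,85],[-20,0,-40,0,0,0,85],[-30,0,-40,0,0,0,85],[-40,-3,0,0,0,3,85],[-44,-4,0,0,0,3.6,85],[-44,-4,0,0,0,3.6,85],[-44,-4,0,0,0,3.6,85],[-44,-4,0,0,0,3.6,85],[-44,-4,0,0,0,3.6,85]]}}

```text
time_s: 3.8
tcp_pos: [0.4818, 0.4281, 0.4002]
orientation: [1.084, 2.948, 0.0]
contact_force: [0.5, 0.2, -0.2]
gripper_width: 0.0849
finger_force: 0.0
```

{"fn": "apply_moves", "kwargs": {"increments": [[-44,-4,0,0,0,3.6,60],[-44,-4,0,0,0,3.6,60],[-44,-4,0,0,0,3.6,60],[-44,-4,0,0,0,3.6,60],[-44,-4,0,0,0,3.6,60],[-44,-4,0,0,0,3.6,60],[-44,-4,0,0,0,3.6,60],[-44,-4,0,0,0,3.6,60],[-44,-4,0,0,0,3.6,60],[-30,-3,0,0,0,3.6,60]]}}

```text
time_s: 4.8
tcp_pos: [0.6842, 0.0564, 0.4002]
orientation: [1.946, 2.465, -0.002]
contact_force: [-0.4, 1.0, -1.2]
gripper_width: 0.0599
finger_force: 0.0
```

```bash
python3 - <<'E'
from h import *
o=st();screw(mat(o),pose([.64,-.1,.42],-1.2),5);print(o["joint_pos"].round(2))
E
```

```text
t 4.8 tcp [0.6842 0.0564 0.4002] y [ 0.973  0.232 -0.   ] z [ 0.    -0.001 -1.   ] F [-0.4  1.  -1.2] T [ 0.03  0.02 -0.01] w 0.0599 ff 0.0
row x5 [-2.993e+01 -1.293e+01 -3.920e+00  0.000e+00  2.000e-02  2.930e+00]
[-0.41  0.49  0.45  1.17 -0.2   1.53  0.23]
```

{"fn": "apply_moves", "kwargs": {"increments": [[-30,-13,-4,0,0,2.9,60],[-30,-13,-4,0,0,2.9,60],[-30,-13,-4,0,0,2.9,60],[-30,-13,-4,0,0,2.9,60],[-30,-13,-4,0,0,2.9,60],[0,0,0,0,0,0,60],[0,0,0,0,0,0,60]]}}

```text
time_s: 5.5
tcp_pos: [0.64, -0.0974, 0.4207]
orientation: [2.237, 2.205, 0.001]
contact_force: [-0.1, 0.8, 0.4]
gripper_width: 0.06
finger_force: 0.0
```

```bash
python3 - <<'E'
from h import *
o=st();c=read_camera("wrist");save(c,"w1.png");print(c["eye"],proj(c,[.661,-.1165,.28]),proj(c,[.642,-.065,.28]))
for n in("button_top","boom_mouth","rack_lug"): print(n,[(a["position"],a["conf"]) for a in recognise(c,n)])
E
```

```text
t 5.5 tcp [ 0.64   -0.0974  0.4207] y [ 1.    -0.014  0.001] z [ 0.001  0.    -1.   ] F [-0.1  0.8  0.4] T [-0.01 -0.02  0.04] w 0.06 ff 0.0
[ 0.64142489 -0.03108012  0.54439513] [np.float64(278.04513442505396), np.float64(212.75953134705907)] [np.float64(253.88004891760752), np.float64(149.71693736993717)]
button_top [([261.3, 280.3], 0.22)]
boom_mouth [([257.4, 280.3], 0.94)]
rack_lug [([197.4, 226.2], 0.93)]
```

View pics/w1.png

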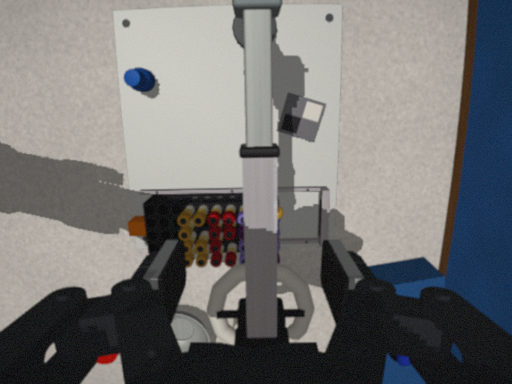

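```bash
python3 - <<'E'
from h import *
im=cv2.imread("pics/w1.png");cv2.imwrite("pics/w1c.png",cv2.resize(im[130:250,200:320],(600,600),interpolation=cv2.INTER_CUBIC))
g=cv2.cvtColor(im,cv2.COLOR_BGR2GRAY).astype(float)
for row in (165,180,195,205,213,222):print(row,g[row,236:292].astype(int).tolist())
h=im.astype(int);m=(h[:,:,2]-h[:,:,0]>45);ys,xs=np.nonzero(m[195:230,272:292]);print(list(zip(xs+272,ys+195)))
E
```

```text
165 [191, 193, 193, 194, 194, 188, 174, 162, 159, 159, 158, 158, 157, 160, 160, 162, 161, 160, 160, 158, 157, 157, 157, 161, 160, 162, 162, 162, 161, 158, 160, 158, 156, 157, 156, 157, 158, 160, 165, 168, 176, 179, 147, 109, 102, 102, 101, 103, 103, 101, 101, 105, 104, 100, 100, 102]
180 [193, 192, 190, 192, 191, 190, 177, 164, 158, 158, 158, 158, 159, 157, 159, 158, 157, 156, 162, 156, 154, 158, 158, 158, 159, 162, 161, 158, 158, 153, 155, 155, 155, 152, 157, 157, 156, 162, 170, 172, 163, 136, 109, 103, 103, 102, 104, 102, 100, 103, 100, 104, 103, 103, 106, 100]
195 [38, 35, 33, 24, 30, 38, 81, 126, 152, 156, 154, 155, 154, 155, 156, 160, 158, 158, 158, 156, 151, 152, 154, 156, 158, 158, 156, 157, 154, 156, 154, 155, 154, 156, 150, 154, 155, 160, 168, 171, 158, 124, 99, 99, 101, 99, 102, 104, 100, 100, 100, 101, 101, 104, 102, 102]
205 [31, 37, 30, 36, 51, 71, 102, 138, 151, 156, 155, 153, 153, 155, 154, 155, 158, 159, 155, 152, 154, 156, 155, 155, 156, 154, 154, 156, 153, 154, 155, 153, 154, 148, 152, 153, 155, 165, 177, 182, 174, 123, 77, 83, 100, 103, 102, 102, 103, 104, 106, 101
[... 1568 characters left out ...]
.int64(277), np.int64(214)), (np.int64(278), np.int64(214)), (np.int64(279), np.int64(214)), (np.int64(280), np.int64(214)), (np.int64(281), np.int64(214)), (np.int64(282), np.int64(214)), (np.int64(277), np.int64(215)), (np.int64(278), np.int64(215)), (np.int64(279), np.int64(215)), (np.int64(280), np.int64(215)), (np.int64(281), np.int64(215)), (np.int64(282), np.int64(215)), (np.int64(277), np.int64(216)), (np.int64(278), np.int64(216)), (np.int64(279), np.int64(216)), (np.int64(280), np.int64(216)), (np.int64(281), np.int64(216)), (np.int64(278), np.int64(217)), (np.int64(279), np.int64(217)), (np.int64(280), np.int64(217)), (np.int64(278), np.int64(218)), (np.int64(279), np.int64(218))]
```

View pics/w1c.png

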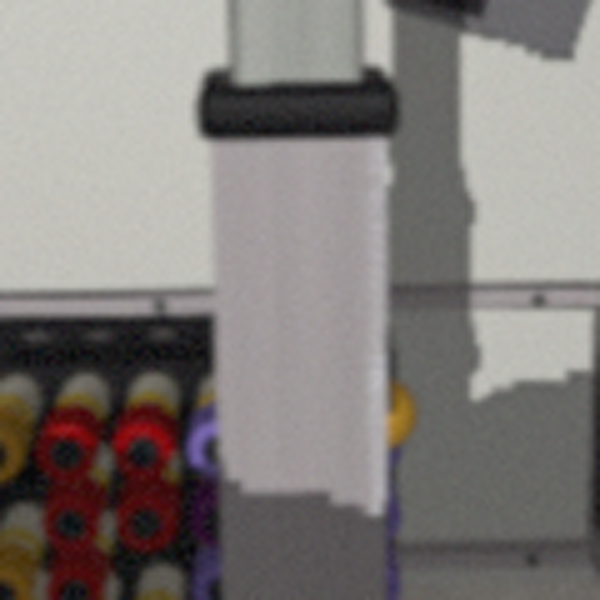

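```bash
python3 - <<'E'
from h import *
np.set_printoptions(precision=4,suppress=True)
o=st();c=read_camera("wrist")
print("button",onz(c,[280,212.6],.28))
for row,l,rr in((165,242.3,278.1),(205,242.6,277.2),(222,243.6,277.2)):
    a=onz(c,[l,row],.293);b=onz(c,[rr,row],.293);print(a,b,(a+b)/2)
print("mouthlip front/back",onz(c,[260,144],.295),onz(c,[260,157],.295))
print("tcp proj",proj(c,o["tcp_pos"]))
E
```

```text
t 5.7 tcp [ 0.6406 -0.0951  0.4198] y [ 1.    -0.01  -0.001] z [-0.001  0.001 -1.   ] F [-0.2 -0.1 -1. ] T [ 0.01 -0.02 -0.02] w 0.0598 ff 0.0
button [ 0.663  -0.1137  0.28  ]
[ 0.6336 -0.0722  0.293 ] [ 0.6602 -0.0724  0.293 ] [ 0.6469 -0.0723  0.293 ]
[ 0.6333 -0.1031  0.293 ] [ 0.6598 -0.1034  0.293 ] [ 0.6465 -0.1033  0.293 ]
[ 0.6338 -0.1169  0.293 ] [ 0.6599 -0.1172  0.293 ] [ 0.6469 -0.117   0.293 ]
mouthlip front/back [ 0.6468 -0.0565  0.295 ] [ 0.6467 -0.066   0.295 ]
tcp proj [np.float64(251.24007851340542), np.float64(275.32182076382344)]
```

{"fn": "apply_moves", "kwargs": {"increments": [[-5,1,0,0,0,0,60],[-7,1.5,20,0,0,0,60],[-7,2,30,0,0,0,60],[0,0,30,0,0,0,60],[0,0,30,0,0,0,60],[0,0,20,0,0,0,60],[0,0,10,0,0,0,60],[0,0,0,0,0,0,60],[0,0,0,0,0,0,60]]}}

```text
time_s: 6.65
tcp_pos: [0.645, -0.116, 0.2813]
orientation: [2.235, 2.206, 0.001]
contact_force: [-0.2, -0.2, -0.3]
gripper_width: 0.0598
finger_force: 0.0
```

```bash
python3 - <<'E'
from h import *
o=st();c=read_camera("wrist");save(c,"w2.png");print(c["eye"],proj(c,[.662,-.115,.28]))
E
```

```text
t 6.65 tcp [ 0.645  -0.116   0.2813] y [ 1.    -0.013  0.001] z [ 0.001 -0.    -1.   ] F [-0.2 -0.2 -0.3] T [-0.02 -0.01  0.04] w 0.0598 ff 0.0
[ 0.64624883 -0.04959964  0.40497482] [np.float64(293.20971664940174), np.float64(271.079004165578)]
```

View pics/w2.png

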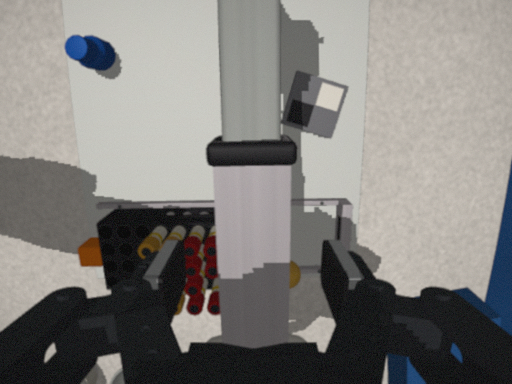

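{"fn": "apply_moves", "kwargs": {"increments": [[0,0,0,0,0,0,45],[0,0,0,0,0,0,38],[0,0,0,0,0,0,34],[0,0,0,0,0,0,32],[0,0,0,0,0,0,30],[0,0,0,0,0,0,29]]}}

```text
time_s: 7.3
tcp_pos: [0.645, -0.1158, 0.2807]
orientation: [2.235, 2.206, 0.001]
contact_force: [4.2, -0.5, 3.8]
gripper_width: 0.0289
finger_force: 2.4
```

{"fn": "apply_moves", "kwargs": {"increments": [[0,0,0,0,0,0,27],[0,0,0,0,0,0,26],[0,0,0,0,0,0,25.5]]}}

```text
time_s: 7.6
tcp_pos: [0.6453, -0.1158, 0.2807]
orientation: [2.234, 2.206, 0.002]
contact_force: [6.3, -1.1, 3.2]
gripper_width: 0.0259
finger_force: 18.8
```

```bash
python3 -c "
from h import *
st()"
```

```text
t 7.6 tcp [ 0.6453 -0.1158  0.2807] y [ 1.    -0.012  0.002] z [ 0.002 -0.    -1.   ] F [ 6.3 -1.1  3.2] T [-0.11 -1.3   0.24] w 0.0259 ff 18.8
```

{"fn": "apply_moves", "kwargs": {"increments": [[0.5,0,0,0,0,0,25.3],[0.5,0,0,0,0,0,25.3],[0.5,0,0,0,0,0,25.3]]}}

```text
time_s: 7.9
tcp_pos: [0.6452, -0.1157, 0.2808]
orientation: [2.234, 2.204, -0.0]
contact_force: [8.6, -7.0, 1.6]
gripper_width: 0.0257
finger_force: 24.4
```

{"fn": "apply_moves", "kwargs": {"increments": [[0.5,0,0,0,0,0,25.3],[0.5,0,0,0,0,0,25.3]]}}

```text
time_s: 8.1
tcp_pos: [0.6453, -0.1156, 0.2808]
orientation: [2.234, 2.203, -0.001]
contact_force: [8.0, -7.2, 0.7]
gripper_width: 0.0259
finger_force: 24.9
```

{"fn": "apply_moves", "kwargs": {"increments": [[0.5,0,0,0,0,0,25.3],[0.5,0,0,0,0,0,25.3]]}}

```text
time_s: 8.3
tcp_pos: [0.6452, -0.1152, 0.2808]
orientation: [2.234, 2.202, -0.002]
contact_force: [9.0, -9.0, 0.9]
gripper_width: 0.0255
finger_force: 25.2
```

{"fn": "apply_moves", "kwargs": {"increments": [[0.5,0,0,0,0,0,25],[0.5,0,0,0,0,0,25]]}}

```text
time_s: 8.5
tcp_pos: [0.6452, -0.1141, 0.2808]
orientation: [2.234, 2.202, -0.002]
contact_force: [8.4, -8.6, 1.4]
gripper_width: 0.0261
finger_force: 32.2
```

{"fn": "apply_moves", "kwargs": {"increments": [[0.5,0,0,0,0,0,25],[0.5,0,0,0,0,0,25]]}}

```text
time_s: 8.7
tcp_pos: [0.6452, -0.113, 0.2808]
orientation: [2.234, 2.202, -0.002]
contact_force: [8.0, -9.8, 1.5]
gripper_width: 0.0256
finger_force: 32.1
```

```bash
python3 -c "
from h import *
st()"
```

```text
t 8.7 tcp [ 0.6452 -0.113   0.2808] y [ 1.    -0.014  0.002] z [ 0.002 -0.004 -1.   ] F [ 8.  -9.8  1.5] T [-1.65 -1.41  0.47] w 0.0256 ff 32.1
```

{"fn": "apply_moves", "kwargs": {"increments": [[0.7,0,0,0,0,0,25],[0.7,0,0,0,0,0,25],[0.7,0,0,0,0,0,25],[0.7,0,0,0,0,0,25]]}}

```text
time_s: 9.1
tcp_pos: [0.6452, -0.112, 0.2808]
orientation: [2.235, 2.2, -0.004]
contact_force: [9.0, -14.6, -0.7]
gripper_width: 0.0258
finger_force: 32.7
```

{"fn": "apply_moves", "kwargs": {"increments": [[1,0,0,0,0,0,25],[1,0,0,0,0,0,25],[1,0,0,0,0,0,25],[1,0,0,0,0,0,25],[1,0,0,0,0,0,25],[1,0,0,0,0,0,25]]}}

```text
time_s: 9.7
tcp_pos: [0.6452, -0.1037, 0.2808]
orientation: [2.235, 2.203, -0.001]
contact_force: [7.2, -6.5, 2.1]
gripper_width: 0.0255
finger_force: 31.6
```

```bash
python3 - <<'E'
from h import *
st();c=read_camera("wrist");save(c,"w3.png")
g=cv2.cvtColor(c["frame"],cv2.COLOR_RGB2GRAY);print(g[125:200,245].tolist());g=cv2.cvtColor(cv2.imread("pics/w2.png"),cv2.COLOR_BGR2GRAY);print(g[125:200,245].tolist())
E
```

```text
t 9.7 tcp [ 0.6452 -0.1037  0.2808] y [ 1.    -0.014  0.002] z [ 0.002 -0.003 -1.   ] F [ 7.2 -6.5  2.1] T [-1.27 -1.16  0.51] w 0.0255 ff 31.6
[154, 157, 156, 156, 156, 154, 157, 155, 154, 156, 155, 154, 155, 154, 157, 156, 148, 90, 44, 25, 27, 36, 43, 53, 55, 55, 54, 52, 51, 45, 48, 46, 45, 38, 40, 39, 27, 32, 28, 31, 31, 73, 133, 167, 170, 170, 170, 172, 173, 170, 170, 171, 170, 171, 169, 168, 170, 170, 171, 167, 171, 168, 168, 168, 170, 164, 166, 167, 168, 168, 167, 168, 168, 168, 168]
[152, 150, 152, 150, 149, 152, 149, 153, 150, 150, 153, 150, 151, 153, 145, 101, 59, 33, 25, 26, 40, 43, 48, 55, 57, 52, 48, 54, 49, 44, 48, 42, 40, 34, 27, 32, 35, 34, 26, 31, 85, 148, 167, 170, 168, 169, 169, 165, 167, 168, 167, 170, 165, 168, 169, 168, 169, 166, 167, 166, 167, 165, 166, 168, 168, 166, 165, 167, 167, 165, 166, 166, 165, 164, 166]
```

{"fn": "apply_moves", "kwargs": {"increments": [[1,0,0,0,0,0,25],[1,0,0,0,0,0,25],[1.5,0,0,0,0,0,25],[1.5,0,0,0,0,0,25],[1.5,0,0,0,0,0,25],[1.5,0,0,0,0,0,25],[1.5,0,0,0,0,0,25],[1.5,0,0,0,0,0,25],[1,0,0,0,0,0,25],[1,0,0,0,0,0,25]]}}

```text
time_s: 10.75
tcp_pos: [0.6451, -0.0908, 0.2808]
orientation: [2.235, 2.203, -0.002]
contact_force: [5.6, -5.7, 3.3]
gripper_width: 0.0259
finger_force: 31.9
```

{"fn": "apply_moves", "kwargs": {"increments": [[1,0,0,0,0,0,25],[1,0,0,0,0,0,25],[0.7,0,0,0,0,0,25],[0.7,0,0,0,0,0,25]]}}

```text
time_s: 11.15
tcp_pos: [0.6451, -0.0868, 0.2807]
orientation: [2.235, 2.204, -0.001]
contact_force: [4.9, -4.6, 4.6]
gripper_width: 0.0255
finger_force: 31.6
```

{"fn": "apply_moves", "kwargs": {"increments": [[0.5,0,0,0,0,0,25],[0.5,0,0,0,0,0,25],[0.5,0,0,0,0,0,25]]}}

```text
time_s: 11.45
tcp_pos: [0.6451, -0.0843, 0.2808]
orientation: [2.235, 2.206, 0.0]
contact_force: [3.9, -0.8, 5.6]
gripper_width: 0.026
finger_force: 31.4
```

{"fn": "apply_moves", "kwargs": {"increments": [[0.5,0,0,0,0,0,25],[0.5,0,0,0,0,0,25],[0.5,0,0,0,0,0,25]]}}

```text
time_s: 11.75
tcp_pos: [0.6451, -0.0821, 0.2807]
orientation: [2.235, 2.207, 0.001]
contact_force: [4.3, -2.2, 5.3]
gripper_width: 0.0256
finger_force: 31.1
```

{"fn": "apply_moves", "kwargs": {"increments": [[0.5,0,0,0,0,0,25],[0.5,0,0,0,0,0,25]]}}

```text
time_s: 11.95
tcp_pos: [0.6451, -0.0819, 0.2807]
orientation: [2.235, 2.206, -0.0]
contact_force: [4.8, -3.8, 3.7]
gripper_width: 0.0259
finger_force: 31.4
```

{"fn": "apply_moves", "kwargs": {"increments": [[-0.5,0,0,0,0,0,25],[-0.5,0,0,0,0,0,25],[-0.5,0,0,0,0,0,25],[-0.5,0,0,0,0,0,25]]}}

```text
time_s: 12.35
tcp_pos: [0.6451, -0.0819, 0.2807]
orientation: [-2.234, -2.208, -0.002]
contact_force: [3.2, 2.1, 7.0]
gripper_width: 0.0253
finger_force: 30.8
```

```bash
python3 - <<'E'
from h import *
st();c=read_camera("wrist");save(c,"w4.png");print(proj(c,[.6623,-.1157,.28]))
h=c["frame"].astype(int);print(np.argwhere((h[:,:,0]-h[:,:,2]>60)[230:380,275:330])[:].mean(0)+[230,275], (h[:,:,0]-h[:,:,2]>60)[230:380,275:330].sum())
E
```

```text
t 12.35 tcp [ 0.6451 -0.0819  0.2807] y [ 1.    -0.012  0.001] z [ 0.001  0.001 -1.   ] F [3.2 2.1 7. ] T [ 0.61 -0.64  0.39] w 0.0253 ff 30.8
[np.float64(291.5599438354562), np.float64(343.26830975103417)]
[339.14285714 290.85714286] 14
```

View pics/w4.png

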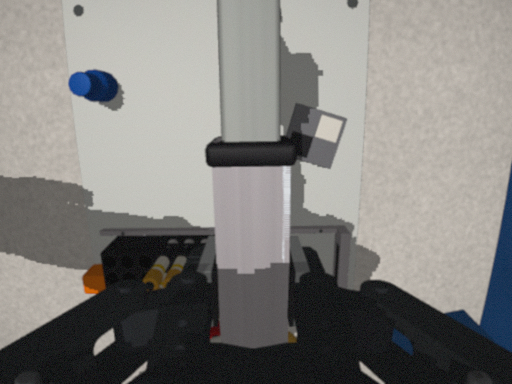

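The picture shows the sleeve gripped, its lip at (251,152), and a brass speck at (291,338) where the button should stand out in the next hole. Next is the tug.

{"fn": "apply_moves", "kwargs": {"increments": [[-0.5,0,0,0,0,0,25],[-0.5,0,0,0,0,0,25],[-0.5,0,0,0,0,0,25]]}}

```text
time_s: 12.7
tcp_pos: [0.6451, -0.082, 0.2807]
orientation: [-2.232, -2.208, -0.004]
contact_force: [2.6, 7.5, 8.2]
gripper_width: 0.0257
finger_force: 30.5
```

{"fn": "apply_moves", "kwargs": {"increments": [[-0.5,0,0,0,0,0,25],[-0.5,0,0,0,0,0,25],[-0.5,0,0,0,0,0,25]]}}

```text
time_s: 13.0
tcp_pos: [0.6451, -0.0822, 0.2807]
orientation: [-2.23, -2.209, -0.005]
contact_force: [0.5, 10.0, 8.8]
gripper_width: 0.026
finger_force: 30.2
```

{"fn": "apply_moves", "kwargs": {"increments": [[-0.5,0,0,0,0,0,25],[-0.5,0,0,0,0,0,25]]}}

```text
time_s: 13.2
tcp_pos: [0.6451, -0.0824, 0.2807]
orientation: [-2.228, -2.209, -0.006]
contact_force: [1.1, 13.2, 8.6]
gripper_width: 0.0258
finger_force: 30.1
```

{"fn": "apply_moves", "kwargs": {"increments": [[-0.5,0,0,0,0,0,25],[-0.5,0,0,0,0,0,25]]}}

```text
time_s: 13.4
tcp_pos: [0.6451, -0.0825, 0.2807]
orientation: [-2.227, -2.209, -0.007]
contact_force: [1.1, 14.1, 9.5]
gripper_width: 0.0258
finger_force: 29.9
```

{"fn": "apply_moves", "kwargs": {"increments": [[0,0,0,0,0,0,25],[0,0,0,0,0,0,25],[0,0,0,0,0,0,25]]}}

```text
time_s: 13.7
tcp_pos: [0.6451, -0.0825, 0.2807]
orientation: [-2.227, -2.21, -0.007]
contact_force: [0.9, 12.8, 9.3]
gripper_width: 0.0256
finger_force: 29.9
```

{"fn": "apply_moves", "kwargs": {"increments": [[-0.5,0,0,0,0,0,25],[0,0,0,0,0,0,25],[0,0,0,0,0,0,25],[0,0,0,0,0,0,25]]}}

```text
time_s: 14.1
tcp_pos: [0.6451, -0.0826, 0.2807]
orientation: [-2.226, -2.21, -0.007]
contact_force: [0.3, 14.0, 10.3]
gripper_width: 0.0257
finger_force: 29.8
```

{"fn": "apply_moves", "kwargs": {"increments": [[1,0,0,0,0,0,25],[1,0,0,0,0,0,25],[1,0,0,0,0,0,25],[1,0,0,0,0,0,25],[0,0,0,0,0,0,35],[0,0,0,0,0,0,55],[0,0,0,0,0,0,60],[0,0,0,0,0,0,60]]}}

```text
time_s: 14.9
tcp_pos: [0.6443, -0.0849, 0.2798]
orientation: [-2.236, -2.205, 0.002]
contact_force: [-0.1, -0.3, 0.2]
gripper_width: 0.0597
finger_force: 0.0
```

{"fn": "apply_moves", "kwargs": {"increments": [[0,0,-15,0,0,0,60],[0,0,-25,0,0,0,60],[0,0,-30,0,0,0,60],[0,0,-35,0,0,0,60],[0,0,-35,0,0,0,60],[0,-20,0,0,0,0,30],[0,-30,0,0,0,0,10],[0,-30,0,0,0,0,0],[0,0,0,0,0,0,0],[0,0,0,0,0,0,0]]}}

```text
time_s: 15.9
tcp_pos: [0.5646, -0.0836, 0.4207]
orientation: [2.236, 2.207, 0.002]
contact_force: [-0.5, 0.3, -0.2]
gripper_width: -0.0003
finger_force: 0.0
```

```bash
python3 - <<'E'
from h import *
np.set_printoptions(precision=4,suppress=True)
o=st();c=read_camera("wrist");T=read_camera("top");S=read_camera("scene");save(T,"t5.png")
a=S["frame"][180:240,210:270];b=c["frame"][100:300,150:350]
cv2.imwrite("pics/v5.png",cv2.hconcat([cv2.resize(a,(400,400),interpolation=cv2.INTER_CUBIC),cv2.resize(b,(400,400),interpolation=cv2.INTER_CUBIC)])[:,:,::-1])
rs=[]
for n,cc in(("w",c),("t",T),("s",S)):
    q=recognise(cc,"rack_lug");print(n,[(np.round(a["position"],1),round(a["conf"],2)) for a in q[:2]])
    h=cc["frame"].astype(int);m=((h[:,:,0]-h[:,:,2]>90)&(h[:,:,1]-h[:,:,2]>25)).astype(np.uint8)
    nn,l,stt,ce=cv2.connectedComponentsWithStats(m)
    for k in range(1,nn):
        if stt[k,4]>25: print("  blob",stt[k],ce[k],onz(cc,ce[k],.06))
print(proj(c,[.463,-.2085,.068]))
E
```

```text
t 15.9 tcp [ 0.5646 -0.0836  0.4207] y [ 1.    -0.013  0.001] z [ 0.001  0.001 -1.   ] F [-0.5  0.3 -0.2] T [ 0.02 -0.02  0.03] w -0.0003 ff 0.0
w [(array([260.5, 229.1]), 0.68), (array([374.2, 215.5]), 0.27)]
  blob [235 223  12   8  45] [239.9778 226.5111] [ 0.5448 -0.1946  0.06  ]
  blob [249 224   7   7  28] [251.7857 226.8214] [ 0.5626 -0.1953  0.06  ]
  blob [179 229  16  15 212] [186.6698 236.1698] [ 0.4632 -0.2094  0.06  ]
t [(array([320.2, 168.2]), 0.35)]
s [(array([230.4, 194.6]), 0.74), (array([205.4, 255.9]), 0.6)]
[np.float64(185.53714591102244), np.float64(237.60147878679422)]
```

View pics/v5.png

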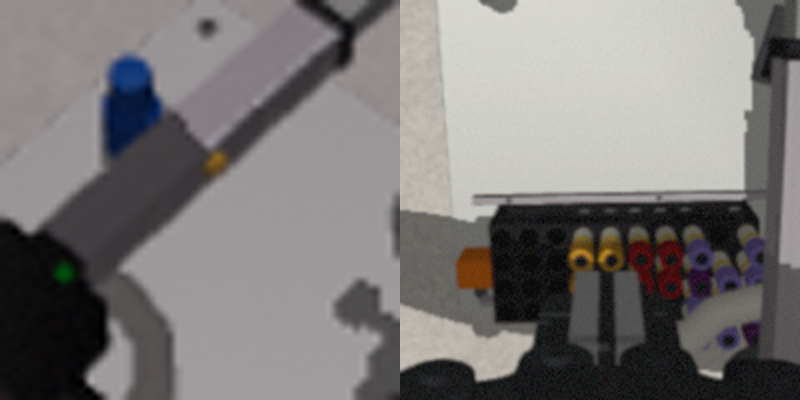

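{"fn": "apply_moves", "kwargs": {"increments": [[0,-25,0,0,0,0,0],[-20,-35,0,0,0,0,0],[-30,-35,0,0,0,0,0],[-30,-35,10,0,0,0,0],[-30,-22,20,0,0,0,0],[-15,0,30,0,0,0,0],[0,0,30,-5,0,0,0],[0,0,30,-5,0,0,0],[0,0,20,-5,0,0,0],[0,0,0,-5,0,0,0]]}}

```text
time_s: 17.2
tcp_pos: [0.4164, -0.2063, 0.2783]
orientation: [2.045, 2.017, 0.355]
contact_force: [-0.5, 0.2, 0.9]
gripper_width: 0.0001
finger_force: 0.0
```

```bash
python3 - <<'E'
from h import *
o=st();print(o["joint_pos"].round(2))
for l in screw(mat(o),pose([.41,-.2085,.060],-.7,20),8):print(l)
E
```

```text
t 17.2 tcp [ 0.4164 -0.2063  0.2783] y [ 0.94  -0.013  0.341] z [ 0.341 -0.005 -0.94 ] F [-0.5  0.2  0.9] T [ 0.01  0.36 -0.01] w 0.0001 ff 0.0
[-0.2  -0.07  0.64  2.17 -0.16  0.71  0.53]
row x8 [-2.800e-01 -1.007e+01  2.538e+01 -1.000e-02  0.000e+00 -1.000e-02]
[ 0.416 -0.206  0.278]
[ 0.416 -0.207  0.251]
[ 0.415 -0.207  0.224]
[ 0.414 -0.207  0.196]
[ 0.413 -0.207  0.169]
[ 0.412 -0.208  0.142]
[ 0.412 -0.208  0.115]
[ 0.411 -0.208  0.087]
[ 0.41  -0.208  0.06 ]
```

{"fn": "apply_moves", "kwargs": {"increments": [[-0.3,-10,25,0,0,0,0],[-0.3,-10,25,0,0,0,0],[-0.3,-10,25,0,0,0,0],[-0.3,-10,25,0,0,0,0],[-0.3,-10,25,0,0,0,0],[-0.3,-10,25,0,0,0,0],[-0.3,-10,25,0,0,0,0],[-0.3,-8,20,0,0,0,0],[0,0,0,0,0,0,0],[0,0,0,0,0,0,0]]}}

```text
time_s: 18.2
tcp_pos: [0.4109, -0.2102, 0.0715]
orientation: [2.052, 2.009, 0.357]
contact_force: [0.5, -0.2, 0.3]
gripper_width: -0.0
finger_force: 0.0
```

```bash
python3 - <<'E'
from h import *
o=st();screw(mat(o),pose([.42,-.2085,.061],-.7,20),1)
c=read_camera("wrist");save(c,"w6.png")
E
```

```text
t 18.2 tcp [ 0.4109 -0.2102  0.0715] y [ 0.939 -0.02   0.343] z [ 0.343 -0.005 -0.939] F [ 0.5 -0.2  0.3] T [0.   0.34 0.01] w -0.0 ff 0.0
row x1 [ 1.9   4.92 12.92  0.05  0.05 -0.48]
```

View pics/w6.png

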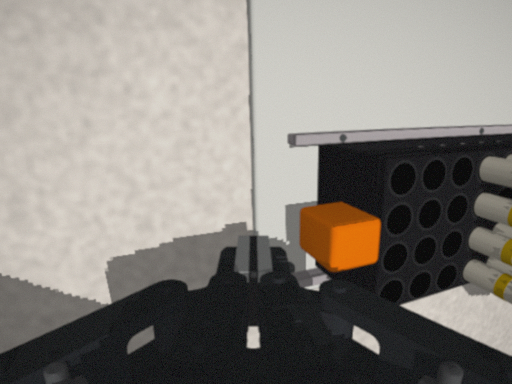

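{"fn": "apply_moves", "kwargs": {"increments": [[1.9,2.5,6.5,0,0,0,0],[0,2.5,6.5,0,0,0,0],[0,4,1.5,0,0,0,0],[0,4,1.5,0,0,0,0],[0,1.9,0.7,0,0,0,0],[0,1.9,0.7,0,0,0,0],[0,1.9,0.7,0,0,0,0],[0,1.9,0.7,0,0,0,0]]}}

```text
time_s: 19.05
tcp_pos: [0.4363, -0.2073, 0.0606]
orientation: [2.044, 2.018, 0.355]
contact_force: [-2.8, -0.8, 1.1]
gripper_width: 0.0
finger_force: 1.2
```

```bash
python3 - <<'E'
from h import *
o=st()
E
```

```text
t 19.05 tcp [ 0.4363 -0.2073  0.0606] y [ 0.94  -0.012  0.342] z [ 0.342 -0.004 -0.94 ] F [-2.8 -0.8  1.1] T [ 0.07  0.72 -0.  ] w 0.0 ff 1.2
```

{"fn": "apply_moves", "kwargs": {"increments": [[0,1.9,0.7,0,0,0,0],[0,2.8,1,0,0,0,0],[0,2.8,1,0,0,0,0],[0,2.8,1,0,0,0,0],[0,2.8,1,0,0,0,0],[0,2.8,1,0,0,0,0],[0,2.8,1,0,0,0,0]]}}

```text
time_s: 19.75
tcp_pos: [0.4567, -0.2076, 0.0607]
orientation: [2.044, 2.018, 0.356]
contact_force: [-1.8, 0.0, -1.3]
gripper_width: -0.0002
finger_force: 0.6
```

{"fn": "apply_moves", "kwargs": {"increments": [[0,2.8,1,0,0,0,0],[0,2.8,1,0,0,0,0],[0,2.8,1,0,0,0,0],[0,2.8,1,0,0,0,0],[0,2.8,1,0,0,0,0],[0,2.8,1,0,0,0,0],[0,1.9,0.7,0,0,0,0]]}}

```text
time_s: 20.45
tcp_pos: [0.4767, -0.2079, 0.0609]
orientation: [2.043, 2.017, 0.356]
contact_force: [-1.7, -0.6, -1.1]
gripper_width: -0.0002
finger_force: 0.7
```

```bash
python3 - <<'E'
from h import *
o=st();c=read_camera("wrist");save(c,"w7.png")
E
```

```text
t 20.45 tcp [ 0.4767 -0.2079  0.0609] y [ 0.94  -0.012  0.342] z [ 0.342 -0.004 -0.94 ] F [-1.7 -0.6 -1.1] T [0.01 0.66 0.05] w -0.0002 ff 0.7
```

View pics/w7.png

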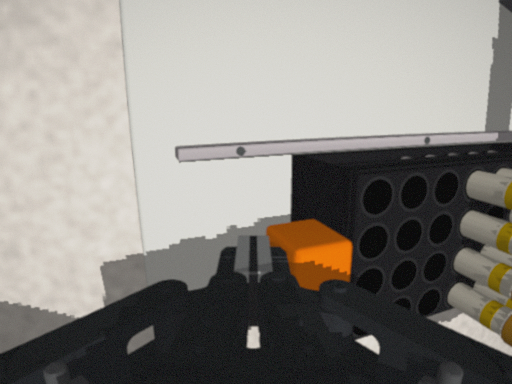

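{"fn": "apply_moves", "kwargs": {"increments": [[0,1.9,0.7,0,0,0,0],[0,1.9,0.7,0,0,0,0],[0,1.9,0.7,0,0,0,0],[0,1.9,0.7,0,0,0,0],[0,1.9,0.7,0,0,0,0]]}}

```text
time_s: 21.0
tcp_pos: [0.4866, -0.2081, 0.0608]
orientation: [2.044, 2.017, 0.356]
contact_force: [-2.8, -0.0, 1.7]
gripper_width: 0.0001
finger_force: 1.2
```

{"fn": "apply_moves", "kwargs": {"increments": [[0,0.9,0.34,0,0,0,0],[0,0.9,0.34,0,0,0,0],[0,0.9,0.34,0,0,0,0],[0,0.9,0.34,0,0,0,0],[0,0.9,0.34,0,0,0,0]]}}

```text
time_s: 21.5
tcp_pos: [0.4913, -0.2081, 0.0608]
orientation: [2.044, 2.017, 0.356]
contact_force: [-2.6, -0.4, 1.0]
gripper_width: -0.0001
finger_force: 1.2
```

{"fn": "apply_moves", "kwargs": {"increments": [[0,0.9,0.34,0,0,0,0],[0,0.9,0.34,0,0,0,0],[0,0.9,0.34,0,0,0,0]]}}

```text
time_s: 21.8
tcp_pos: [0.4942, -0.2082, 0.0607]
orientation: [2.044, 2.017, 0.356]
contact_force: [-3.0, 0.4, 1.6]
gripper_width: 0.0001
finger_force: 1.2
```

{"fn": "apply_moves", "kwargs": {"increments": [[0,0.9,0.34,0,0,0,0],[0,0.9,0.34,0,0,0,0],[0,0.9,0.34,0,0,0,0]]}}

```text
time_s: 22.1
tcp_pos: [0.4971, -0.2082, 0.0607]
orientation: [2.044, 2.017, 0.356]
contact_force: [-2.1, -0.7, 0.7]
gripper_width: 0.0
finger_force: 1.3
```

{"fn": "apply_moves", "kwargs": {"increments": [[0,0.9,0.34,0,0,0,0],[0,0.9,0.34,0,0,0,0]]}}

```text
time_s: 22.3
tcp_pos: [0.499, -0.2082, 0.0606]
orientation: [2.044, 2.018, 0.356]
contact_force: [-2.1, 1.1, 1.5]
gripper_width: 0.0004
finger_force: 1.3
```

{"fn": "apply_moves", "kwargs": {"increments": [[0,0.9,0.34,0,0,0,0],[0,0.9,0.34,0,0,0,0]]}}

```text
time_s: 22.5
tcp_pos: [0.5009, -0.2083, 0.0606]
orientation: [2.044, 2.017, 0.356]
contact_force: [-2.7, -0.0, 1.9]
gripper_width: -0.0002
finger_force: 1.3
```

{"fn": "apply_moves", "kwargs": {"increments": [[0,0.9,0.34,0,0,0,0],[0,0.9,0.34,0,0,0,0]]}}

```text
time_s: 22.7
tcp_pos: [0.5029, -0.2083, 0.0606]
orientation: [2.044, 2.017, 0.356]
contact_force: [-2.1, 0.4, 1.6]
gripper_width: -0.0004
finger_force: 1.2
```

{"fn": "apply_moves", "kwargs": {"increments": [[0,0.7,0.25,0,0,0,0],[0,0.7,0.25,0,0,0,0]]}}

```text
time_s: 22.9
tcp_pos: [0.5036, -0.2083, 0.0604]
orientation: [2.045, 2.018, 0.355]
contact_force: [-8.4, 0.4, 6.0]
gripper_width: -0.0001
finger_force: 4.1
```

{"fn": "apply_moves", "kwargs": {"increments": [[0,0.7,0.25,0,0,0,0],[0,0.7,0.25,0,0,0,0]]}}

```text
time_s: 23.1
tcp_pos: [0.5037, -0.2083, 0.06]
orientation: [2.046, 2.018, 0.354]
contact_force: [-13.9, -0.6, 8.2]
gripper_width: -0.0003
finger_force: 6.8
```

{"fn": "apply_moves", "kwargs": {"increments": [[0,0.7,0.25,0,0,0,0],[0,0.7,0.25,0,0,0,0]]}}

```text
time_s: 23.3
tcp_pos: [0.5039, -0.2084, 0.0596]
orientation: [2.048, 2.018, 0.353]
contact_force: [-20.8, -0.0, 14.5]
gripper_width: -0.0001
finger_force: 9.9
```

{"fn": "apply_moves", "kwargs": {"increments": [[0,-1.4,-0.5,0,0,0,0],[0,-1.4,-0.5,0,0,0,0],[0,-3,-1,0,0,0,0],[0,-5,-2,0,0,0,0],[0,-10,-4,0,0,0,0],[0,-20,-7,0,0,0,0],[0,-20,-7,0,0,0,0],[0,-20,-30,0,0,0,0],[0,0,-30,0,0,0,0],[0,0,-20,0,0,0,0]]}}

```text
time_s: 24.3
tcp_pos: [0.3942, -0.2073, 0.1297]
orientation: [2.047, 2.015, 0.356]
contact_force: [1.0, 0.1, 1.3]
gripper_width: -0.0003
finger_force: 0.0
```

```bash
python3 - <<'E'
from h import *
st();S=read_camera("scene");T=read_camera("top")
a=S["frame"][175:325,160:310];b=T["frame"][140:230,275:335]
cv2.imwrite("pics/v8.png",cv2.hconcat([cv2.resize(a,(400,400),interpolation=cv2.INTER_CUBIC),cv2.resize(b,(267,400),interpolation=cv2.INTER_CUBIC)])[:,:,::-1])
E
```

```text
t 24.3 tcp [ 0.3942 -0.2073  0.1297] y [ 0.94  -0.015  0.342] z [ 0.342 -0.004 -0.94 ] F [1.  0.1 1.3] T [0.03 0.3  0.04] w -0.0003 ff 0.0
```

View pics/v8.png

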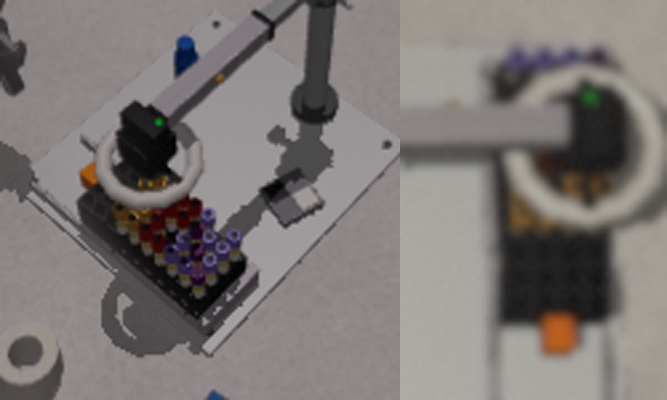

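The picture shows the rack against the stop bar at (245,285), the brass button standing proud at (220,78), and the robot clear of everything.

```bash
python3 -c "
from h import *
print(close_job())"
```

```text
the job is handed in; nothing more can be done
None
```

I've handed the job in, with no verdict returned: the sleeve is one hole in and the button sprang out and held a 14 N tug. The rack is home against the stop, but I pushed harder than intended: 20.8 N at the wrist, perhaps 18–19 N on the stop against the 20 N limit. The last pictures show the button proud and the robot clear.

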